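Refit a mincer plate and screw its ring home

TASK

Get the mincer head on the sausage stall ready for coarse mince: lift the red plug out of its upturned mouth and leave it in the grey tub, then seat the coarse plate (big holes, blue hub) flat in the mouth. Then set the aluminium ring over the plate and screw it clockwise, seen from above, until it is fully home on the plate, and let go. Leave everything else on the stall as it is, including the fine plate with the yellow hub.

Things in the scene. Friction and masses are not known exactly. Their poses are not given: they have to be found in the camera images.
- head: Aluminium mincer head, fixed upright on a round 110 mm base, mouth up; a feed throat sticks out 95 mm along its +x, 6 to 74 mm high. Origin: centre of the underside, on the table; z up on the mouth's axis. Neck 57 mm outside; rim 100 mm above the table; in it a recess 50.4 mm wide, 5 mm deep, with a flat floor, where the plug or a plate fits.
- mouth (a point): Centre of the recess floor in the mouth, 95 mm above the table, 5 mm below the rim; axes as the head's. A plate seated right has its origin here, a ring screwed home has its origin 9 mm below.
- thread (a point): Start of one ridge of the three-start screw thread round the neck (65 mm over the ridges), 30 mm along the head's +x from the axis; the others start at 120 and 240 degrees (red marks on the rim). The ridges, 3 mm thick, begin 2 mm below the rim and run down clockwise (seen from above), 24 mm per full turn, each 210 degrees long.
- plug: Red plastic plug standing in the mouth at the start: a disk 48 mm wide and 8 mm thick with a round grip knob on top, 16 mm wide and 24 mm tall (32 mm tall in all), not fastened. Origin: centre of the underside. 25 to 55 g.
- tub_in (a point): Centre of the inner floor, 4 mm above the table, of a grey open tub, 125 x 125 mm outside, walls 4 mm thick and 50 mm high, fixed to the table; x and y along its sides.
- coarse: Coarse mincer plate: steel disk 48 mm wide and 7 mm thick with six big dark holes and a BLUE round hub on top, 14 mm wide and 24 mm tall (31 mm tall in all). Lies on a 14 mm high wooden board on the robot's left. Origin: centre of the underside, z up through the hub. Lower edge chamfered 1.5 mm. When seated it stands 2 mm proud of the rim. 60 to 125 g.
- fine: Fine mincer plate, same size, with many small holes and a YELLOW hub, lying on the same board. Not to be used or moved.
- ring: Loose aluminium screw ring, standing as it is used. Origin: centre of the underside. Skirt 76 mm outside, 20 mm tall: its lower 16 mm hollow, 68 mm inside; its upper 4 mm a flange with a 34 mm opening. On it a round knurled collar to grip, 50 mm wide, 20 to 50 mm above the underside, open in the middle, so a plate's hub goes up inside. 110 to 225 g.
- ring_lug (a point): One of three lugs inside the skirt, 32 mm along the ring's +x from its axis, others at 120 and 240 degrees (red marks on the skirt's top). 11 mm long, 3 mm thick, 1 mm above the underside; 2 mm axial play in the thread. Set down over the mouth at any angle, the lugs rest on the ridges; turned clockwise and lightly pushed down, the ring sinks 24 mm a turn until its flange bears on the plate.
- ring_top (a point): Centre of the top of the ring's collar, 50 mm above its underside. The ring gets home with its lugs 165 degrees clockwise of a red mark on the rim, and is tight at 195. Set down with lugs 95 degrees clockwise of a mark (25 counter-clockwise of the next), it needs a turn of 70 to 100 degrees; set down elsewhere, up to 180 degrees, in several grasps.
- salami: Upright stub of salami, 54 mm wide, 60 mm tall, on the board; bystander. Origin: centre of the underside.
- mustard: Mustard jar, 64 mm wide, 100 mm tall, beyond the head; bystander. Origin: centre of the underside.
- stomper: Wooden pusher standing upright, 56 mm wide, 132 mm tall, beyond the head; bystander. Origin: centre of the underside.
- mug: Blue mug, 80 mm wide, 90 mm tall, near left; bystander. Origin: centre of the underside.
- brush: Cleaning brush lying between the robot and the head; bystander.
- spatula: Spatula lying on the right; bystander.
Mind the look-alikes: they are no part of the job. Of the things like the plug, leave any that is green; of the rest the smaller one is meant.

How it is judged:
By the outcome, as a careful person would: the job done as asked, in the order asked, and still so for the second after the job is handed in, with the robot touching nothing.
It also fails if it takes over 67 s, if anything falls off the work surface, if the arm or the gripper's body presses on something with over 40 N, if the wrist force passes 120 N, or if a joint passes its speed limit or range.

ROBOT

A 7-joint arm with a two-finger parallel gripper is mounted at the origin on the work surface. World frame = base frame: x ahead of the robot, y to its left, z up, the work surface at z = 0. Lengths are in m, angles in rad, forces in N, time in s.
With the tool pointing down it reaches from about 0.35 to 0.9 m from the base axis. Payload 8.1 kg.
Tool frame: the origin (TCP) lies midway between the tips of the shut fingers; the grasp point (between the pads) lies 19 mm behind it (ctrl.grasp_offset is the distance from the TCP to the grasp point, in m); z points along the fingers, y is the line along which they close (so a half turn about z gives the same grasp; the last joint's range is limited). The gripper opens to 85 mm and grips with 20 to 120 N. Pads are 22 mm wide; open, the fingers measure 114 mm over their backs; the gripper's body (76 mm by 85 mm) begins 54 mm behind the grasp point. The pads swing forward as they close: fully open they stand 13 mm farther back than shut.
Start: joints at [1.238, 0.434, 0.025, 1.573, -0.012, 1.134, -0.075], TCP at [0.142, -0.609, 0.193] pointing down, gripper open.
Joint ranges: [-2.62, 2.62], [-0.44, 2.09], [-1.27, 1.32], [0.08, 2.57], [-1.32, 4.46], [0.12, 2], [-2.74, 2.74]. Speed limits (rad/s): [2.22, 2.22, 3.01, 3.01, 3.14, 3.14, 3.14].

INTERFACE

Orientations are given as [roll, pitch, yaw] about the fixed x, y, z axes, in that order (R = Rz(yaw) Ry(pitch) Rx(roll)).
In Python, from station import readout, cams, ctrl gives the robot as it stands.
- The arm moves only by the tool play_rows, never from a script. Its arguments are lists of equal length, an entry for each row: "fingers": the finger opening in mm, from 0 to 85.4; "linear": the shift along the tool's x, y, z in mm, a list of three; "twist": the turn, a rotation vector about the tool's x, y, z in rad, a list of three. In form: {"fingers": [fingers, ...], "linear": [[dx, dy, dz], ...], "twist": [[ax, ay, az], ...]}. A call has 1 to 12 rows; each row is the pose to reach, as a shift and turn from the pose commanded when the call began, along the tool's axes at that moment; what a row does not reach only later rows make up. A row lasts 1/10 s, in which the tool goes at most 50 mm and 8.59 degrees, less where a joint would pass 70% of its speed; a pose out of reach is approached as far as the arm can. A call with a gripper value outside its range is refused whole. The fingers move at their own pace and stop on an object; "grip_force" is the grip in N (left out, the last holds). Time passes only in rows, so rows that repeat a pose let the fingers close. It gives the time, the measured TCP pose, the force, the opening and the grip force at its end, in the units of the state.
- readout.observe(): the state, without advancing time (a new reading comes with each control period).
- cams.snapshot(name): name is "scene" or "top"; returns the picture (384x512x3 uint8, red, green, blue); there is no depth.
- cams.get_calibration(name): a dict with "fov_y" (degrees; the focal length in pixels is half the picture's height over the tangent of half this angle, whatever the lens; pixels are square), "cx", "cy" (the principal point, pixels), "R" (3x3) and "t" (3): a world point X has camera coordinates R X + t. Camera axes: x right, y down, z forward; pixel columns grow to the right and rows downward; lengths in m; the calibration is good to about 2 mm. A picture is of the moment at which its call begins. get_calibration takes no time and is no camera call.
- ctrl.finish_job(): hands the job in; it is judged then, once.
The state is a dict: "time_s": time; "joint_positions": joint angles; "qd": joint speeds; "joint_torque": joint torques, N m; "ee_pos": TCP position; "ee_rot": TCP orientation; "force": force on the tool from outside, world axes, zero at the start; "wrist_torque": the same for the moment, N m; "width": opening from 0.0 (shut) to 1.0 (fully open); "gripper_force": force on a finger pad.
Only numpy, scipy, OpenCV 4.12 (cv2) and the standard library are available. Lean on these libraries where they do the work, as an engineer would, in place of code of your own. Each camera call takes 0.05 s, during which the arm holds its last target. There are 200 camera calls.

## Working session

There is one attempt and no reset: what is moved stays moved. The work goes in short steps, Python scripts to look and compute and a tool call to move; the robot and the scene stay as the last step left them, time stands still between calls to the robot, and variables do not carry over. Pictures are saved under pics/ and viewed, at most 10 in all, crops included, and the job is handed in when it is done.

Besides the shell and the picture viewer there is one more tool, called after "Call:" as name(argument=value, ...) on one line, values as JSON. play_rows: Moves the arm, as the interface text tells. Its arguments: {"type":"object","properties":{"fingers":{"type":"array"},"linear":{"type":"array"},"twist":{"type":"array"},"grip_force":{"type":"number"}},"required":["fingers","linear","twist"]}

```bash
mkdir -p pics; ls
python3 - <<'E'
from station import readout,cams,ctrl
import cv2,numpy as np
o=readout.observe();print(o)
print(ctrl.grasp_offset)
for n in("scene","top"):
    c=cams.get_calibration(n);print(n,c)
    im=cams.snapshot(n);cv2.imwrite(f"pics/{n}0.png",im[:,:,::-1])
E
```

```text
pics
{'time_s': 0.0, 'joint_positions': array([ 1.23836766,  0.43520815,  0.02496293,  1.57408756, -0.01159567,
        1.13398014, -0.07508197]), 'qd': array([ 0.00059598,  0.00173363, -0.00036059,  0.00061441,  0.00169213,
        0.00124232,  0.00090349]), 'joint_torque': array([-4.29564188e-04, -6.70449972e+01,  1.02437418e+00, -3.16213703e+01,
        1.52896059e-02,  1.23324041e-02,  1.38485234e-05]), 'ee_pos': array([ 0.14220049, -0.60804084,  0.19203879]), 'ee_rot': array([-3.14006068e+00,  1.39488465e-04,  2.29788052e-01]), 'force': array([ 0.17343276,  0.33345541, -1.12881715]), 'wrist_torque': array([-0.02981813, -0.01973825,  0.01614473]), 'gripper_force': 0.0, 'width': 1.0018243380348524}
0.0187
scene {'fov_y': 49.73424752034909, 'cx': 255.39784647944734, 'cy': 197.6425100987056, 'R': array([[ 0.0135143 ,  0.99989362, -0.00548785],
       [ 0.75936446, -0.0138337 , -0.65051845],
       [-0.65052516,  0.00462402, -0.75947063]]), 't': array([ 0.02327687, -0.35298674,  1.52258735])}
top {'fov_y': 53.61540241796324, 'cx': 258.4188203459379, 'cy': 191.80388652231963, 'R': array([[ 0.01224106, -0.99934482, -0.03406002],
       [-0.98399043, -0.0059822 , -0.17812085],
       [ 0.1778004 ,  0.03569512, -0.98341897]]), 't': array([-0.01155861,  0.54899005,  0.96523268])}
```

View pics/scene0.png

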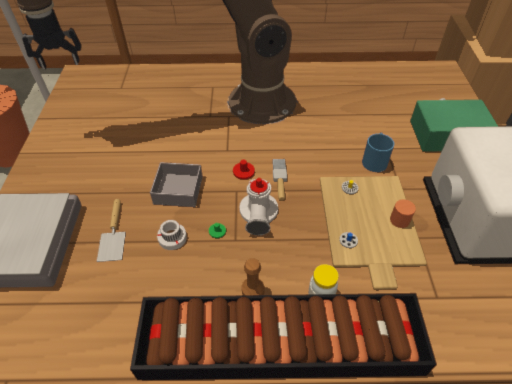

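View pics/top0.png

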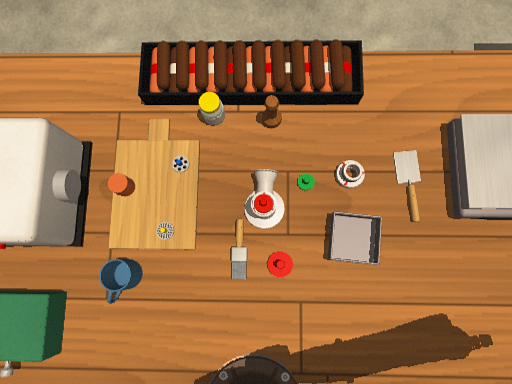

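Scene: plug in the mouth at (260,187), a large red lookalike at (244,170), green at (217,230), ring at (171,233), coarse plate (blue hub) at (349,240) and fine plate (yellow hub) at (350,186). In the top view these are (263,204), (280,264), (306,182), (350,173), (180,164) and (165,231). The plug I want is the small red one in the mouth. Next is one close crop montage to check that, plus the first measurements.

```bash
cat > h.py <<'E'
import cv2,numpy as np
from station import readout,cams,ctrl
def P(n):
    c=cams.get_calibration(n);f=192/np.tan(np.radians(c["fov_y"]/2))
    return f,c["cx"],c["cy"],np.array(c["R"]),np.array(c["t"])
def ray(n,u,v):
    f,cx,cy,R,t=P(n);d=R.T@np.array([(u-cx)/f,(v-cy)/f,1]);return -R.T@t,d/np.linalg.norm(d)
def plane(n,u,v,z):
    o,d=ray(n,u,v);return o+d*(z-o[2])/d[2]
def tri(a,b): # a=scene px, b=top px
    o1,d1=ray("scene",*a);o2,d2=ray("top",*b)
    s=np.linalg.lstsq(np.c_[d1,-d2],o2-o1,rcond=None)[0]
    p,q=o1+s[0]*d1,o2+s[1]*d2
    return (p+q)/2,np.linalg.norm(p-q)*1000
def proj(n,X):
    f,cx,cy,R,t=P(n);c=R@np.asarray(X)+t;return np.array([cx+f*c[0]/c[2],cy+f*c[1]/c[2]])
def hsv(im):return cv2.cvtColor(im,cv2.COLOR_RGB2HSV)
COL={"red":[((0,150,60),(6,255,255)),((174,150,60),(180,255,255))],"blue":[((100,120,60),(130,255,255))],"yellow":[((22,130,100),(35,255,255))]}
def blobs(im,col,box,amin=3):
    x0,y0,x1,y1=box;h=hsv(im)[y0:y1,x0:x1]
    m=sum(cv2.inRange(h,*r) for r in COL[col])
    n,l,s,c=cv2.connectedComponentsWithStats(m)
    return [(np.round(c[i]+[x0,y0],2).tolist(),s[i].tolist()[2:]) for i in range(1,n) if s[i,4]>=amin]
E
python3 - <<'E'
from h import *
S=cv2.imread("pics/scene0.png")[:,:,::-1];T=cv2.imread("pics/top0.png")[:,:,::-1]
def crop(im,x,y,w=32):return cv2.resize(im[y-w:y+w,x-w:x+w],(260,260),interpolation=cv2.INTER_CUBIC)
m=np.vstack([np.hstack([crop(S,260,195),crop(S,172,235,20),crop(S,349,240,16)]),np.hstack([crop(T,264,200),crop(T,350,173,20),crop(T,180,164,16)])])
cv2.imwrite("pics/m1.png",m[:,:,::-1])
for n,im,bx in(("S",S,[(240,172,280,225),(150,215,190,250),(335,228,365,252)]),("T",T,[(240,165,290,232),(330,155,370,190),(165,150,195,180)])):
    print(n,"head",blobs(im,"red",bx[0],1),"ring",blobs(im,"red",bx[1],1),"hub",blobs(im,"blue",bx[2]))
E
```

```text
S head [([245.93, 174.7], [15, 7, 88]), ([258.35, 185.31], [18, 16, 187])] ring [([176.33, 241.67], [2, 2, 3])] hub [([349.28, 236.55], [5, 8, 29])]
T head [([263.09, 203.17], [20, 20, 287])] ring [([343.43, 163.71], [2, 4, 7]), ([363.0, 172.0], [1, 1, 1]), ([345.62, 182.88], [4, 4, 8])] hub [([178.63, 162.15], [6, 6, 27])]
```

View pics/m1.png

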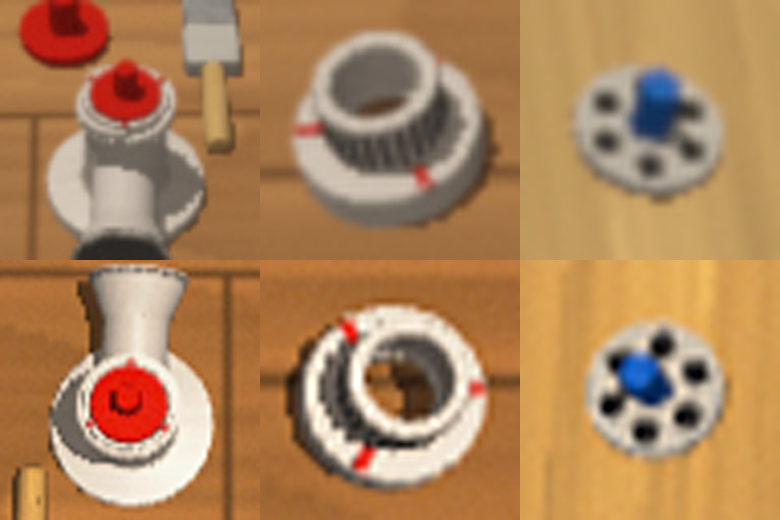

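The crop confirms the choice: small red plug in the mouth (its knob is at crop (126,66)), ring with three red marks, coarse plate with a blue hub and six big holes. Now I measure positions.

```bash
cat >> h.py <<'E'
def redw(im,c,r=3):
    x,y=int(round(c[0])),int(round(c[1]));p=im[y-r:y+r+1,x-r:x+r+1].astype(float)
    w=np.clip(p[:,:,0]-p[:,:,1:].max(2)-40,0,None);g=np.mgrid[-r:r+1,-r:r+1]
    return [x+(w*g[1]).sum()/w.sum(),y+(w*g[0]).sum()/w.sum()]
def circ(p):
    p=np.array(p)[:,:2];A=2*(p[1:]-p[0]);b=(p[1:]**2).sum(1)-(p[0]**2).sum()
    c=np.linalg.solve(A,b);return c,np.linalg.norm(p-c,axis=1),np.degrees(np.arctan2(*(p-c).T[::-1]))
E
python3 - <<'E'
from h import *
np.set_printoptions(precision=4,suppress=True)
S=cv2.imread("pics/scene0.png")[:,:,::-1];T=cv2.imread("pics/top0.png")[:,:,::-1]
for n in("scene","top"):
    f,cx,cy,R,t=P(n);print(n,"cam",-R.T@t,f)
print("plug disk z.103",plane("top",263.09,203.17,.103),"knobtop tri",tri((259.0,179.2),(262.5,201.5)))
rm=[redw(T,c) for c in([343.43,163.71],[363,172],[345.62,182.88])];print("ring marks",rm,circ([plane("top",*p,.02) for p in rm]))
hm=lambda x,y:[232+x/4.0625-.5,168+y/4.0625-.5]
print("rim marks",circ([plane("top",*hm(*p),.1) for p in((130,102),(90,163),(172,166))]))
# plate disc: grey, low saturation, on board
for n,im,box in(("top",T,(165,148,196,180)),("scene",S,(333,226,365,252))):
    x0,y0,x1,y1=box;h=hsv(im)[y0:y1,x0:x1]
    m=((h[:,:,1]<70)|cv2.inRange(h,*COL["blue"][0]).astype(bool)).astype(np.uint8)
    k=max(cv2.findContours(m,0,1)[0],key=cv2.contourArea);e=cv2.fitEllipse(cv2.convexHull(k));print(n,"plate",e,np.array(e[0])+[x0,y0],plane(n,*(np.array(e[0])+[x0,y0]),.0195))
print("hubtop",tri((349.8,234.3),(177.8,161.4)))
# ring collar top
for n,im,box in(("top",T,(330,153,370,193)),("scene",S,(152,215,192,255))):pass
rt=lambda x,y,X,Y:[X+x/6.5-.5,Y+y/6.5-.5]
print("ringtop tri",tri(rt(116,82,152,215),rt(142,124,330,153)))
print("tub",plane("top",355.5,238,.03),[plane("top",*p,.05) for p in((334,212),(381,216),(330,260),(378,264))])
E
```

```text
scene cam [ 1.2582 -0.0352  0.9269] 414.25083500101164
top cam [ 0.3687 -0.0427  1.0466] 379.9684828786801
plug disk z.103 [ 0.5104 -0.0206  0.103 ] knobtop tri (array([ 0.5107, -0.0198,  0.1287]), np.float64(0.29424056195391074))
ring marks [[np.float64(342.9971671388102), np.float64(163.19452313503305)], [np.float64(363.8191632928475), np.float64(172.0782726045884)], [np.float64(345.5248419150858), np.float64(183.14363143631437)]] (array([ 0.6098, -0.2603]), array([0.0342, 0.0342, 0.0342]), array([ 39.8045, -87.7566, 151.0483]))
rim marks (array([ 0.5101, -0.0226]), array([0.0278, 0.0278, 0.0278]), array([   2.7047,  112.6097, -115.9678]))
top plate ((15.128142356872559, 15.56399154663086), (16.06812286376953, 16.58108901977539), 72.78856658935547) [180.1281 163.564 ] [0.6336 0.2154 0.0195]
scene plate ((15.3407621383667, 13.507759094238281), (14.897215843200684, 17.972795486450195), 111.97203063964844) [348.3408 239.5078] [0.6316 0.2146 0.0195]
hubtop (array([0.633 , 0.2148, 0.0453]), np.float64(1.6423233787683233))
ringtop tri (array([ 0.6054, -0.2558,  0.0502]), np.float64(3.3370918946223274))
tub [ 0.4302 -0.2637  0.03  ] [array([ 0.4963, -0.2056,  0.05  ]), array([ 0.4867, -0.3272,  0.05  ]), array([ 0.3721, -0.1926,  0.05  ]), array([ 0.3636, -0.3141,  0.05  ])]
```

```bash
cat >> h.py <<'E'
from scipy.spatial.transform import Rotation as Ro
def go(*pts,yaw=None):
    o=readout.observe();R=Ro.from_euler("xyz",o["ee_rot"])
    print("t",round(o["time_s"],2),"ee",np.round(o["ee_pos"],4),"rot",np.round(o["ee_rot"],3),"q",np.round(o["joint_positions"],2),"F",np.round(o["force"],1),"w",round(o["width"],3),"gf",round(o["gripper_force"],1))
    for i,p in enumerate(pts):
        y=o["ee_rot"][2] if yaw is None else yaw
        tw=(R.inv()*Ro.from_euler("xyz",[np.pi,0,y])).as_rotvec()
        print(" ->",p,"lin",np.round(R.inv().apply(np.array(p)-o["ee_pos"])*1000,1),"tw",np.round(tw,3))
E
python3 - <<'E'
from h import *
go((.5105,-.0205,.2),(.5105,-.0205,.106))
t=plane("top",265.2,169.7,.07);print("throat",t,np.degrees(np.arctan2(t[1]+.0205,t[0]-.5105)))
E
```

```text
t 0.1 ee [ 0.1422 -0.6081  0.1921] rot [-3.14  0.    0.23] q [ 1.24  0.44  0.02  1.57 -0.01  1.13 -0.08] F [ 0.1 -0.  -0.7] w 1.0 gf 0.0
 -> (0.5105, -0.0205, 0.2) lin [ 492.4 -488.3   -7.3] tw [-0.001  0.    -0.   ]
 -> (0.5105, -0.0205, 0.106) lin [ 492.5 -488.1   86.7] tw [-0.001  0.    -0.   ]
throat [ 0.60469842 -0.02445756  0.07      ] -2.4057552093923995
```

Call:
play_rows(fingers=[60, 60, 60, 60, 60, 60, 60, 60, 60, 60, 60, 60], linear=[[492, -488, -8], [492, -488, -8], [492, -488, -8], [492, -488, -8], [492, -488, -8], [492, -488, -8], [492, -488, -8], [492, -488, -8], [492, -488, -8], [492, -488, -8], [492, -488, -8], [492, -488, -8]], twist=[[0, 0, 0], [0, 0, 0], [0, 0, 0], [0, 0, 0], [0, 0, 0], [0, 0, 0], [0, 0, 0], [0, 0, 0], [0, 0, 0], [0, 0, 0], [0, 0, 0], [0, 0, 0]], grip_force=30)

```text
time_s: 1.3
ee_pos: [0.4614, -0.0984, 0.1997]
ee_rot: [3.141, 0.0, 0.229]
force: [1.5, -0.9, -0.3]
width: 0.704
gripper_force: 0.0
```

```bash
python3 -c "
from h import *
go((.5105,-.0205,.2),(.5105,-.0205,.15))"
```

```text
t 1.3 ee [ 0.4614 -0.0984  0.1997] rot [3.141 0.    0.229] q [ 0.39  0.21 -0.35  1.9   0.08  1.05 -1.33] F [ 1.5 -0.9 -0.3] w 0.704 gf 0.0
 -> (0.5105, -0.0205, 0.2) lin [ 65.5 -64.7  -0.3] tw [0. 0. 0.]
 -> (0.5105, -0.0205, 0.15) lin [ 65.5 -64.7  49.7] tw [0. 0. 0.]
```

Call:
play_rows(fingers=[60, 60, 60, 60], linear=[[65.5, -64.5, 0], [65.5, -64.5, 0], [65.5, -64.5, 0], [65.5, -64.5, 0]], twist=[[0, 0, 0], [0, 0, 0], [0, 0, 0], [0, 0, 0]])

```text
time_s: 1.7
ee_pos: [0.5098, -0.0216, 0.1992]
ee_rot: [-3.141, 0.001, 0.232]
force: [-0.0, -0.6, 0.1]
width: 0.705
gripper_force: 0.0
```

Run:
```python
from h import *
go((.5105,-.0205,.107))
o=readout.observe()
for n in("scene","top"):
    im=cams.snapshot(n);u=proj(n,o["ee_pos"]).astype(int);print(u)
    c=im[u[1]-45:u[1]+45,u[0]-45:u[0]+45];cv2.imwrite(f"pics/a_{n}.png",c[:,:,::-1])
a=[cv2.resize(cv2.imread(f"pics/a_{n}.png"),(390,390),interpolation=2) for n in("scene","top")]
cv2.imwrite("pics/a.png",np.hstack(a))
```

```text
t 1.7 ee [ 0.5098 -0.0216  0.1992] rot [-3.141e+00  1.000e-03  2.320e-01] q [ 0.25  0.28 -0.39  1.81  0.12  1.08 -1.52] F [-0.  -0.6  0.1] w 0.705 gf 0.0
 -> (0.5105, -0.0205, 0.107) lin [ 1.  -0.8 92.2] tw [-0.     0.001 -0.   ]
[258 159]
[262 197]
```

View pics/a.png

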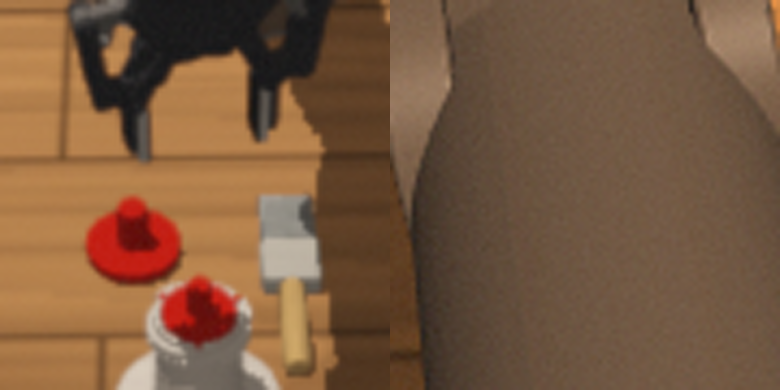

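The gripper stands centred above the plug in the scene view: fingertips at crop (142,155) and (262,135), knob at (200,285). The arm blocks the top view here. I'll descend and grip.

Call:
play_rows(fingers=[50, 50, 50, 50, 0, 0, 0, 0, 0, 0], linear=[[1, -1, 45], [1, -1, 80], [1, -1, 92], [1, -1, 92], [1, -1, 92], [1, -1, 92], [1, -1, 92], [1, -1, 92], [1, -1, 92], [1, -1, 92]], twist=[[0, 0, 0], [0, 0, 0], [0, 0, 0], [0, 0, 0], [0, 0, 0], [0, 0, 0], [0, 0, 0], [0, 0, 0], [0, 0, 0], [0, 0, 0]])

```text
time_s: 2.8
ee_pos: [0.5109, -0.0213, 0.1079]
ee_rot: [3.141, -0.0, 0.23]
force: [-0.4, 0.6, 1.1]
width: -0.002
gripper_force: 0.0
```

```bash
python3 -c "
from h import *
go((.5105,-.0205,.2),(.43,-.26,.15),(.43,-.26,.06))"
```

```text
t 2.8 ee [ 0.5109 -0.0213  0.1079] rot [ 3.141 -0.     0.23 ] q [ 0.22  0.38 -0.37  1.93  0.18  0.87 -1.58] F [-0.4  0.6  1.1] w -0.002 gf 0.0
 -> (0.5105, -0.0205, 0.2) lin [ -0.1  -0.8 -92.1] tw [ 0. -0. -0.]
 -> (0.43, -0.26, 0.15) lin [-133.1  214.1  -42.1] tw [ 0. -0. -0.]
 -> (0.43, -0.26, 0.06) lin [-133.1  214.1   47.9] tw [ 0. -0. -0.]
```

Run:
```python
from h import *
im=cams.snapshot("scene");c=im[135:225,200:320];cv2.imwrite("pics/b.png",cv2.resize(c,(720,540),interpolation=2)[:,:,::-1])
```

```text
(no output)
```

View pics/b.png

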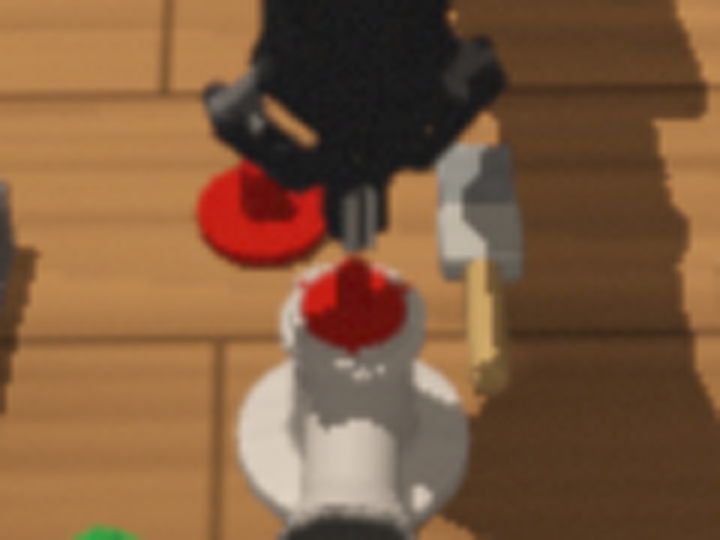

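Run:
```python
from h import *
o=readout.observe();p=o["ee_pos"];print(p,o["width"],proj("scene",p),proj("scene",p+[0,0,.02]),proj("scene",p-[.02,0,0]),proj("scene",[.5105,-.0205,.127]),proj("scene",[.5105,-.0205,.095]))
print(plane("scene",259.7,175.8,.108),plane("scene",259.7,175.8,.128))
```

```text
[ 0.51079292 -0.02124752  0.10785064] 0.000193557103445652 [258.51613561 184.57031364] [258.51787198 179.45817275] [258.38010083 179.11126115] [258.79878403 179.59353339] [258.78992547 187.69721083]
[ 0.47864506 -0.01742831  0.108     ] [ 0.49768528 -0.01786232  0.128     ]
```

Run:
```python
from h import *
print(proj("scene",[0,0,0]),proj("top",[0,0,0]),"start tcp",proj("scene",[.1422,-.608,.192]),proj("scene",[.1422,-.608,.205]))
y=np.array([np.sin(.23),-np.cos(.23),0])
p=np.array([.1422,-.608,.205]);print(proj("scene",p+y*.05),proj("scene",p-y*.05),p)
im=cv2.imread("pics/scene0.png")[0:90,0:120];im2=cams.snapshot("top")[:,:,::-1]
cv2.imwrite("pics/c.png",np.hstack([cv2.resize(im,(440,330),interpolation=2),cv2.resize(im2[165:255,218:314],(352,330),interpolation=2)]))
```

```text
[261.73079123 101.60529261] [253.86871687 407.91645937] start tcp [66.67795299 80.7836735 ] [65.18940517 77.12132162]
[48.13604937 79.45044729] [82.0390526  74.82001817] [ 0.1422 -0.608   0.205 ]
```

View pics/c.png

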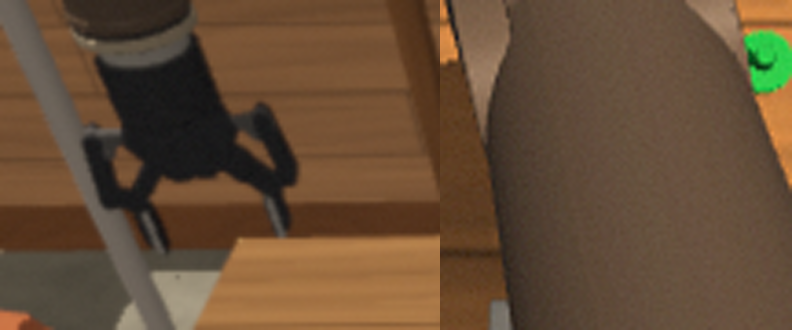

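Both gripper pictures agree with the tips standing about 35 mm above the reported TCP. At the start they were at scene (60,66), predicted (65,77), and now they are at (260,176), predicted (259,185). The fingers closed just above the knob, so I'll go lower, watching the force.

Call:
play_rows(fingers=[50, 50, 50, 50, 50, 50, 50, 50], linear=[[0, 0, 0], [0, 0, 0], [0, 0, 0], [0, 0, 8], [0, 0, 16], [0, 0, 22], [0, 0, 26], [0, 0, 26]], twist=[[0, 0, 0], [0, 0, 0], [0, 0, 0], [0, 0, 0], [0, 0, 0], [0, 0, 0], [0, 0, 0], [0, 0, 0]])

```text
time_s: 3.7
ee_pos: [0.5102, -0.0213, 0.0809]
ee_rot: [-3.141, 0.001, 0.23]
force: [-0.4, -0.7, -0.2]
width: 0.585
gripper_force: 0.0
```

Call:
play_rows(fingers=[0, 0, 0, 0, 0, 0], linear=[[0, 0, 0], [0, 0, 0], [0, 0, 0], [0, 0, 0], [0, 0, 0], [0, 0, 0]], twist=[[0, 0, 0], [0, 0, 0], [0, 0, 0], [0, 0, 0], [0, 0, 0], [0, 0, 0]])

```text
time_s: 4.3
ee_pos: [0.511, -0.0213, 0.0821]
ee_rot: [3.141, -0.001, 0.23]
force: [-0.4, -0.2, 3.4]
width: 0.153
gripper_force: 29.4
```

Run:
```python
from h import *
go((.5105,-.0205,.15))
im=cams.snapshot("scene");c=im[135:225,200:320];cv2.imwrite("pics/d.png",cv2.resize(c,(720,540),interpolation=2)[:,:,::-1])
```

```text
t 4.3 ee [ 0.511  -0.0213  0.0821] rot [ 3.141e+00 -1.000e-03  2.300e-01] q [ 0.21  0.41 -0.36  1.96  0.2   0.81 -1.6 ] F [-0.4 -0.2  3.4] w 0.153 gf 29.4
 -> (0.5105, -0.0205, 0.15) lin [ -0.3  -0.8 -67.9] tw [ 0.    -0.001 -0.   ]
```

View pics/d.png

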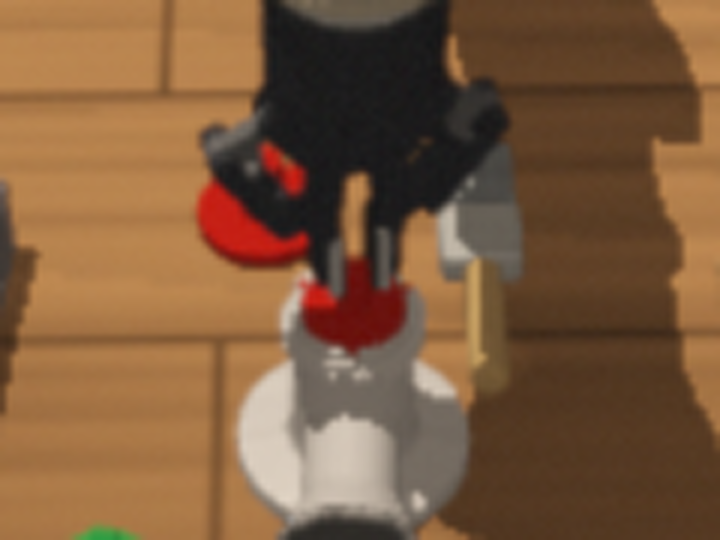

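The knob sits between the pads (tips at crop (335,293) and (382,290), disc below them), so the grasp is good. Lifting and carrying to the tub.

Call:
play_rows(fingers=[0, 0, 0, 0, 0, 0, 0, 0, 0, 0, 0, 0], linear=[[0, 0, -15], [0, 0, -40], [0, 0, -65], [-40, 64, -65], [-80, 128, -65], [-110, 180, -65], [-133, 214, -60], [-133, 214, -40], [-133, 214, 0], [-133, 214, 40], [-133, 214, 65], [-133, 214, 75]], twist=[[0, 0, 0], [0, 0, 0], [0, 0, 0], [0, 0, 0], [0, 0, 0], [0, 0, 0], [0, 0, 0], [0, 0, 0], [0, 0, 0], [0, 0, 0], [0, 0, 0], [0, 0, 0]], grip_force=30)

```text
time_s: 5.55
ee_pos: [0.428, -0.2591, 0.0042]
ee_rot: [-3.139, 0.003, 0.229]
force: [0.6, 0.8, 0.6]
width: 0.152
gripper_force: 29.3
```

Run:
```python
from h import *
go((.43,-.26,-.002))
p=readout.observe()["ee_pos"]
im=cams.snapshot("scene");print("scene red",blobs(im,"red",(150,140,285,230),10),"exp plug",proj("scene",p+[0,0,.02]),"head",proj("scene",[.5105,-.0205,.1]))
```

```text
t 5.55 ee [ 0.428  -0.2591  0.0042] rot [-3.139e+00  3.000e-03  2.290e-01] q [ 0.62  0.5  -0.24  2.05  0.2   0.62 -1.1 ] F [0.6 0.8 0.6] w 0.152 gf 29.3
 -> (0.43, -0.26, -0.002) lin [1.8 1.3 6.2] tw [-0.003  0.003 -0.   ]
scene red [([243.33, 169.82], [22, 21, 324]), ([177.53, 184.2], [16, 14, 147])] exp plug [177.53006521 184.05937144] head [258.79128415 186.45430905]
```

Call:
play_rows(fingers=[0, 0, 40, 40, 40, 40, 40, 40, 40], linear=[[1, 0, 5], [1, 0, 7], [1, 0, 7], [1, 0, 7], [1, 0, 7], [1, 0, -20], [1, 0, -65], [1, 0, -110], [1, 0, -130]], twist=[[0, 0, 0], [0, 0, 0], [0, 0, 0], [0, 0, 0], [0, 0, 0], [0, 0, 0], [0, 0, 0], [0, 0, 0], [0, 0, 0]])

```text
time_s: 6.5
ee_pos: [0.4327, -0.2604, 0.141]
ee_rot: [3.138, -0.004, 0.23]
force: [0.4, -0.1, -0.2]
width: 0.471
gripper_force: 0.0
```

Run:
```python
from h import *
go((.6325,.215,.13),(.6325,.215,.05),yaw=.8)
im=cams.snapshot("scene");print("scene red",blobs(im,"red",(150,140,285,230),10))
```

```text
t 6.5 ee [ 0.4327 -0.2604  0.141 ] rot [ 3.138 -0.004  0.23 ] q [ 0.67  0.31 -0.29  1.91  0.11  0.92 -1.02] F [ 0.4 -0.1 -0.2] w 0.471 gf 0.0
 -> (0.6325, 0.215, 0.13) lin [ 302.8 -417.4   10.8] tw [ 0.005 -0.003 -0.57 ]
 -> (0.6325, 0.215, 0.05) lin [ 302.4 -417.7   90.8] tw [ 0.005 -0.003 -0.57 ]
scene red [([243.31, 169.8], [22, 21, 327]), ([177.76, 187.24], [16, 13, 156])]
```

Call:
play_rows(fingers=[50, 50, 50, 50, 50, 50, 50, 50, 50, 50, 50, 50], linear=[[303, -417, 11], [303, -417, 11], [303, -417, 11], [303, -417, 11], [303, -417, 11], [303, -417, 11], [303, -417, 11], [303, -417, 11], [303, -417, 11], [303, -417, 11], [303, -417, 11], [303, -417, 11]], twist=[[0, 0, -0.57], [0, 0, -0.57], [0, 0, -0.57], [0, 0, -0.57], [0, 0, -0.57], [0, 0, -0.57], [0, 0, -0.57], [0, 0, -0.57], [0, 0, -0.57], [0, 0, -0.57], [0, 0, -0.57], [0, 0, -0.57]])

```text
time_s: 7.75
ee_pos: [0.6306, 0.2191, 0.1252]
ee_rot: [-3.14, -0.001, 0.804]
force: [-0.3, -0.3, 0.8]
width: 0.585
gripper_force: 0.0
```

Run:
```python
from h import *
go((.6325,.215,.06),(.6325,.215,.002),yaw=.8)
im=cams.snapshot("top");print(blobs(im,"blue",(165,145,200,180)))
im=cams.snapshot("scene");print(blobs(im,"blue",(330,225,365,255)))
```

```text
t 7.75 ee [0.6306 0.2191 0.1252] rot [-3.14e+00 -1.00e-03  8.04e-01] q [-0.12  0.61 -0.47  1.51  0.29  1.09 -1.42] F [-0.3 -0.3  0.8] w 0.585 gf 0.0
 -> (0.6325, 0.215, 0.06) lin [-1.7  4.3 65.2] tw [-0.002 -0.001  0.004]
 -> (0.6325, 0.215, 0.002) lin [ -1.7   4.4 123.2] tw [-0.002 -0.001  0.004]
[]
[([349.28, 236.55], [5, 8, 29])]
```

Call:
play_rows(fingers=[50, 50, 50, 50, 50, 50], linear=[[-2, 4, 40], [-2, 4, 75], [-2, 4, 100], [-2, 4, 115], [-2, 4, 122], [-2, 4, 122]], twist=[[0, 0, 0], [0, 0, 0], [0, 0, 0], [0, 0, 0], [0, 0, 0], [0, 0, 0]])

```text
time_s: 8.45
ee_pos: [0.6325, 0.2101, 0.0036]
ee_rot: [3.141, 0.001, 0.799]
force: [-0.4, -0.1, 0.1]
width: 0.584
gripper_force: 0.0
```

Call:
play_rows(fingers=[0, 0, 0, 0, 0, 0, 0, 0], linear=[[0, 0, 0], [0, 0, 0], [0, 0, 0], [0, 0, 0], [0, 0, 0], [0, 0, 0], [0, 0, -10], [0, 0, -30]], twist=[[0, 0, 0], [0, 0, 0], [0, 0, 0], [0, 0, 0], [0, 0, 0], [0, 0, 0], [0, 0, 0], [0, 0, 0]], grip_force=40)

```text
time_s: 9.25
ee_pos: [0.6314, 0.2106, 0.0332]
ee_rot: [-3.141, 0.003, 0.8]
force: [0.1, 0.7, 0.6]
width: 0.001
gripper_force: 0.0
```

Run:
```python
from h import *
go((.6325,.215,.15),(.5107,-.0205,.15),yaw=.8)
im=cams.snapshot("scene");print(blobs(im,"blue",(320,205,375,255)))
c=im[200:260,310:390];c2=cams.snapshot("top")[130:190,140:220]
cv2.imwrite("pics/e.png",np.hstack([cv2.resize(x,(400,300),interpolation=2) for x in(c,c2)])[:,:,::-1])
```

```text
t 9.25 ee [0.6314 0.2106 0.0332] rot [-3.141e+00  3.000e-03  8.000e-01] q [-0.13  0.7  -0.44  1.6   0.35  0.93 -1.45] F [0.1 0.7 0.6] w 0.001 gf 0.0
 -> (0.6325, 0.215, 0.15) lin [   3.6   -2.4 -116.8] tw [-0.001  0.003 -0.   ]
 -> (0.5107, -0.0205, 0.15) lin [-250.2   74.3 -116.2] tw [-0.001  0.003 -0.   ]
[([348.15, 237.04], [5, 7, 27])]
```

View pics/e.png

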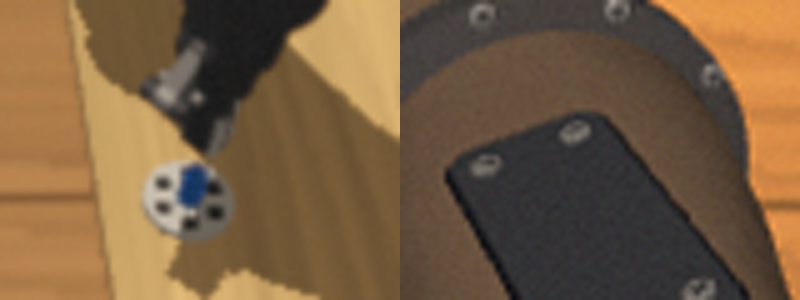

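Run:
```python
from h import *
from scipy.optimize import least_squares
obs=[((.1422,-.608,.192),.23,(60.7,66.3),.013),((.5098,-.0216,.1992),.23,(259.6,147.5),.007),((.5108,-.0212,.1079),.23,(259.7,175.8),0),((.6314,.2106,.0332),.8,(353,230.6),0)]
def pred(v,p,y,s,world):
    yy=0 if world else y
    return proj("scene",np.array(p)+np.array([v[0]*np.cos(yy)-v[1]*np.sin(yy),v[0]*np.sin(yy)+v[1]*np.cos(yy),v[2]+s]))
for w in(0,1):
    f=lambda v:np.concatenate([pred(v,p,y,s,w)-u for p,y,u,s in obs])
    r=least_squares(f,[0,0,0],x_scale=.01);J=r.jac;print(w,r.x*1000,"res",r.fun.round(1),"sd mm/px",1000*np.sqrt(np.diag(np.linalg.inv(J.T@J))))
    for z in(0,.01,.019,.03):
        r=least_squares(lambda v:f([v[0],v[1],z]),[0,0],x_scale=.01);print("  z",z,r.x*1000,r.fun.round(1),r.cost)
```

```text
0 [ 8.52414517  0.32767431 40.57664396] res [-0.4  0.5 -0.2  0.4 -0.2  0.5  0.1 -1.6] sd mm/px [2.46689207 1.47423401 2.60076358]
  z 0 [-19.89708755   9.01182312] [ 7.8  6.9  0.3  4.3  0.3  2.9 -9.6 -0.4] 113.49447330156354
  z 0.01 [-12.83463831   6.85418751] [ 5.9  5.4  0.2  3.4  0.1  2.3 -7.2 -0.6] 66.49824601147238
  z 0.019 [-6.51027381  4.9218891 ] [ 4.1  4.   0.1  2.5  0.   1.8 -5.1 -0.9] 34.570611548548335
  z 0.03 [1.17737062 2.57283766] [ 1.8  2.2 -0.1  1.5 -0.1  1.2 -2.5 -1.2] 9.774971295116764
1 [10.76522295  3.73140674 43.6206222 ] res [-0.5  0.1  0.4  0.2  0.4  0.4 -0.4 -0.6] sd mm/px [3.55712394 1.30016529 3.4471312 ]
  z 0 [-28.39137911   2.69262985] [ 8.   5.6 -0.4  2.4 -0.4  1.  -6.  -2.9] 73.2241025690601
  z 0.01 [-19.36720327   2.94515928] [ 6.1  4.4 -0.2  1.9 -0.2  0.9 -4.8 -2.4] 44.72192714993353
  z 0.019 [-11.26910668   3.16527712] [ 4.4  3.3 -0.   1.5 -0.1  0.8 -3.6 -1.9] 24.76120283886436
  z 0.03 [-1.40268536  3.42485118] [ 2.2  1.9  0.2  0.9  0.1  0.6 -2.2 -1.3] 8.212091706702461
```

The finger offset comes out at about 40 mm upward, so the tips only reached the top of the hub and slipped off it. I'll rise, re-measure the hub and go about 20 mm deeper.

Call:
play_rows(fingers=[30, 45, 45, 45], linear=[[0, 0, -40], [-30, 0, -60], [-60, 0, -60], [-60, 0, -60]], twist=[[0, 0, 0], [0, 0, 0], [0, 0, 0], [0, 0, 0]])

```text
time_s: 9.75
ee_pos: [0.589, 0.1645, 0.0943]
ee_rot: [3.14, 0.002, 0.797]
force: [0.3, -0.9, -0.5]
width: 0.525
gripper_force: 0.0
```

Run:
```python
from h import *
S=cams.snapshot("scene");T=cams.snapshot("top");b=blobs(S,"blue",(330,225,365,255));print(b,blobs(T,"blue",(160,145,200,180)))
for z in(.03,):print(plane("scene",*b[0][0],z)-plane("scene",349.28,236.55,z))
for n,im,box in(("scene",S,(333,226,365,252)),("top",T,(165,148,196,180))):
    x0,y0,x1,y1=box;h=hsv(im)[y0:y1,x0:x1]
    m=((h[:,:,1]<70)|cv2.inRange(h,*COL["blue"][0]).astype(bool)).astype(np.uint8)
    k=max(cv2.findContours(m,0,1)[0],key=cv2.contourArea);e=cv2.fitEllipse(cv2.convexHull(k));c=np.array(e[0])+[x0,y0];print(n,c,e[1],plane(n,*c,.0195))
cv2.imwrite("pics/f.png",np.hstack([cv2.resize(S[200:260,310:390],(400,300)),cv2.resize(T[130:190,140:220],(400,300))])[:,:,::-1])
go((.6335,.2125,-.0),yaw=.8)
```

```text
[([348.09, 236.66], [5, 8, 32])] []
[ 0.00029773 -0.00318599  0.        ]
scene [347.1932745  239.61249447] (15.183053016662598, 17.94622039794922) [0.63186232 0.21156003 0.0195    ]
top [178.9065609  168.92954445] (16.248247146606445, 46.090576171875) [0.61814658 0.21808679 0.0195    ]
t 9.85 ee [0.5907 0.1675 0.094 ] rot [ 3.141 -0.     0.799] q [-0.04  0.56 -0.47  1.69  0.3   0.97 -1.4 ] F [-0.5  0.5 -0.3] w 0.526 gf 0.0
 -> (0.6335, 0.2125, -0.0) lin [62.1 -0.8 94. ] tw [ 0.001 -0.    -0.001]
```

Call:
play_rows(fingers=[45, 45, 45, 45, 45, 45, 45], linear=[[40, 0, 0], [61, -1, 40], [61, -1, 75], [61, -1, 95], [61, -1, 102], [61, -1, 105], [61, -1, 105]], twist=[[0, 0, 0], [0, 0, 0], [0, 0, 0], [0, 0, 0], [0, 0, 0], [0, 0, 0], [0, 0, 0]])

```text
time_s: 10.55
ee_pos: [0.6331, 0.2131, -0.0107]
ee_rot: [3.141, -0.001, 0.8]
force: [-0.5, -0.1, -0.2]
width: 0.525
gripper_force: 0.0
```

Call:
play_rows(fingers=[0, 0, 0, 0, 0, 0], linear=[[0, 0, 0], [0, 0, 0], [0, 0, 0], [0, 0, 0], [0, 0, 0], [0, 0, 0]], twist=[[0, 0, 0], [0, 0, 0], [0, 0, 0], [0, 0, 0], [0, 0, 0], [0, 0, 0]], grip_force=40)

```text
time_s: 11.15
ee_pos: [0.6333, 0.2128, -0.0099]
ee_rot: [3.141, -0.002, 0.799]
force: [-0.1, -0.1, 6.0]
width: 0.134
gripper_force: 39.0
```

Run:
```python
from h import *
S=cams.snapshot("scene");print(blobs(S,"blue",(330,225,365,255)))
go((.5107,-.0205,.12),yaw=.8)
```

```text
[]
t 11.2 ee [ 0.6333  0.2128 -0.0099] rot [ 3.141e+00 -2.000e-03  7.990e-01] q [-0.14  0.75 -0.42  1.62  0.38  0.85 -1.48] F [-1.3 -0.3  7.3] w 0.132 gf 39.0
 -> (0.5107, -0.0205, 0.12) lin [-252.5   74.8 -130.3] tw [ 0.001 -0.002 -0.001]
```

Call:
play_rows(fingers=[0, 0, 0, 0], linear=[[0, 0, -15], [0, 0, -60], [0, 0, -110], [0, 0, -130]], twist=[[0, 0, 0], [0, 0, 0], [0, 0, 0], [0, 0, 0]])

```text
time_s: 11.6
ee_pos: [0.6345, 0.214, 0.125]
ee_rot: [3.139, -0.007, 0.8]
force: [0.2, -0.1, -0.8]
width: 0.133
gripper_force: 39.0
```

Run:
```python
from h import *
np.set_printoptions(precision=4,suppress=True)
T=cams.snapshot("top");S=cams.snapshot("scene")
COL["lr"]=[((0,60,60),(8,255,255)),((172,60,60),(180,255,255))]
b={"top":blobs(T,"lr",(248,190,279,218),2),"scene":blobs(S,"lr",(243,176,276,202),2)};print(b)
print("blue",blobs(S,"blue",(320,180,375,235)))
for n,im in(("top",T),("scene",S)):
    if len(b[n])==3:
        m=[redw(im,x[0],2) for x in b[n]];c=circ([plane(n,*p,.1) for p in m]);print(n,m,c)
cv2.imwrite("pics/g.png",np.hstack([cv2.resize(T[180:228,240:288],(390,390),interpolation=2),cv2.resize(S[165:213,235:283],(390,390),interpolation=2)])[:,:,::-1])
go((.5105,-.021,.12),yaw=.8)
```

```text
{'top': [([263.6, 193.2], [2, 3, 5]), ([253.75, 208.0], [2, 3, 4]), ([272.0, 208.75], [3, 2, 4])], 'scene': [([246.59, 177.0], [10, 4, 27]), ([250.33, 181.67], [2, 2, 3]), ([267.0, 182.5], [1, 2, 2]), ([258.5, 193.5], [2, 2, 4])]}
blue []
top [[np.float64(263.6319018404908), np.float64(192.77914110429447)], [np.float64(253.65660377358492), np.float64(207.92830188679244)], [np.float64(271.9584775086505), np.float64(208.7993079584775)]] (array([ 0.5109, -0.0204]), array([0.0266, 0.0266, 0.0266]), array([  -2.5259,  117.614 , -122.2359]))
t 11.7 ee [0.6347 0.2139 0.1241] rot [ 3.139 -0.007  0.8  ] q [-0.11  0.61 -0.47  1.51  0.3   1.08 -1.42] F [ 0.9  0.1 -1.5] w 0.133 gf 39.0
 -> (0.5105, -0.021, 0.12) lin [-255.    74.6    2.5] tw [ 0.003 -0.007 -0.   ]
```

View pics/g.png

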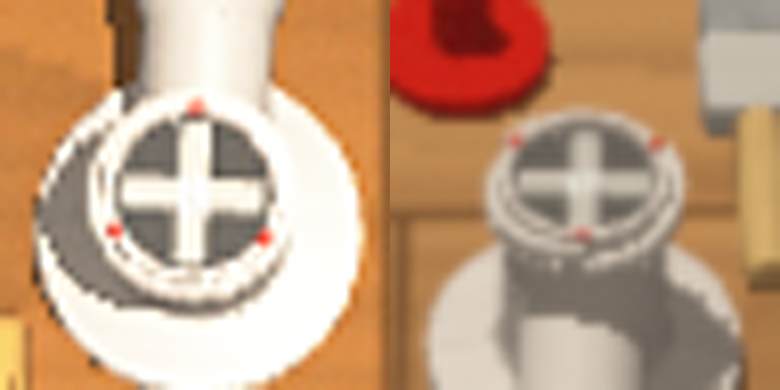

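The mouth is empty now. Rim marks are at crop (196,106), (114,230) and (265,237) in the top view, and (516,141), (656,144) and (582,235) in the scene view; head yaw is about -2.4°. I'll check the centre with the scene view.

Run:
```python
from h import *
S=cams.snapshot("scene")
m=[redw(S,x,2) for x in((250,182),(267,182.3),(258.3,193.4))]
print(circ([plane("scene",*p,.1) for p in m]))
go((.511,-.0198,.13),yaw=.8)
```

```text
(array([ 0.50578288, -0.02106763]), array([0.02859055, 0.02859055, 0.02859055]), array([-119.83039927,  117.87022156,   -3.11377826]))
t 11.75 ee [0.6335 0.213  0.1213] rot [ 3.14e+00 -3.00e-03  8.00e-01] q [-0.11  0.61 -0.47  1.52  0.3   1.08 -1.42] F [ 0.8 -0.2 -1.2] w 0.135 gf 39.0
 -> (0.511, -0.0198, 0.13) lin [-252.2   74.4   -9.4] tw [ 0.002 -0.003 -0.   ]
```

Call:
play_rows(fingers=[0, 0, 0, 0, 0, 0, 0, 0, 0], linear=[[-40, 12, -9], [-85, 25, -9], [-130, 38, -9], [-175, 51, -9], [-215, 63, -9], [-240, 71, -9], [-252, 74, -5], [-252, 74, 5], [-252, 74, 10]], twist=[[0, 0, 0], [0, 0, 0], [0, 0, 0], [0, 0, 0], [0, 0, 0], [0, 0, 0], [0, 0, 0], [0, 0, 0], [0, 0, 0]])

```text
time_s: 12.65
ee_pos: [0.5096, -0.0186, 0.1073]
ee_rot: [-3.14, 0.0, 0.801]
force: [0.1, -0.2, -1.1]
width: 0.133
gripper_force: 39.1
```

Call:
play_rows(fingers=[0], linear=[[0, 0, 0]], twist=[[0, 0, 0]])

```text
time_s: 12.75
ee_pos: [0.5097, -0.0179, 0.1074]
ee_rot: [-3.139, 0.001, 0.802]
force: [-0.2, 0.3, -2.0]
width: 0.133
gripper_force: 39.1
```

Run:
```python
from h import *
go((.5107,-.0198,.08),(.5107,-.0198,.071),yaw=.8)
S=cams.snapshot("scene")
cv2.imwrite("pics/i.png",cv2.resize(S[145:205,220:300],(720,540),interpolation=2)[:,:,::-1])
# plate disc horizontal extent vs neck: grey low-sat pixels by row
h=hsv(S)
for v in range(168,200,2):
    r=np.where((h[v,235:285,1]<60)&(h[v,235:285,2]>110))[0]+235
    print(v,(r.min(),r.max(),(r.min()+r.max())/2,len(r)) if len(r) else None)
```

```text
t 12.75 ee [ 0.5097 -0.0179  0.1074] rot [-3.139e+00  1.000e-03  8.020e-01] q [ 0.31  0.39 -0.49  1.92  0.24  0.88 -1.07] F [-0.2  0.3 -2. ] w 0.133 gf 39.1
 -> (0.5107, -0.0198, 0.08) lin [-0.6  2.1 27.4] tw [-0.002  0.001  0.002]
 -> (0.5107, -0.0198, 0.071) lin [-0.6  2.1 36.4] tw [-0.002  0.001  0.002]
168 (np.int64(273), np.int64(273), np.float64(273.0), 1)
170 (np.int64(273), np.int64(274), np.float64(273.5), 2)
172 (np.int64(273), np.int64(274), np.float64(273.5), 2)
174 (np.int64(252), np.int64(276), np.float64(264.0), 6)
176 (np.int64(251), np.int64(278), np.float64(264.5), 10)
178 (np.int64(251), np.int64(277), np.float64(264.0), 7)
180 (np.int64(251), np.int64(256), np.float64(253.5), 6)
182 (np.int64(252), np.int64(252), np.float64(252.0), 1)
184 (np.int64(249), np.int64(268), np.float64(258.5), 3)
186 (np.int64(247), np.int64(269), np.float64(258.0), 9)
188 (np.int64(247), np.int64(269), np.float64(258.0), 10)
190 (np.int64(247), np.int64(269), np.float64(258.0), 7)
192 (np.int64(248), np.int64(269), np.float64(258.5), 13)
194 (np.int64(249), np.int64(268), np.float64(258.5), 18)
196 (np.int64(246), np.int64(270), np.float64(258.0), 25)
198 (np.int64(244), np.int64(273), np.float64(258.5), 24)
```

Descending gently to touch, then reading the height.

Call:
play_rows(fingers=[0, 0, 0, 0, 0, 0, 0], linear=[[-0.5, 2, 8], [-0.5, 2, 16], [-0.5, 2, 24], [-0.5, 2, 29], [-0.5, 2, 33], [-0.5, 2, 35], [-0.5, 2, 35]], twist=[[0, 0, 0], [0, 0, 0], [0, 0, 0], [0, 0, 0], [0, 0, 0], [0, 0, 0], [0, 0, 0]])

```text
time_s: 13.5
ee_pos: [0.5109, -0.0215, 0.0735]
ee_rot: [-3.141, 0.0, 0.8]
force: [-1.5, 0.6, -0.7]
width: 0.135
gripper_force: 39.1
```

Run:
```python
from h import *
go((.5107,-.0198,.071),yaw=.8)
print(readout.observe()["wrist_torque"])
```

```text
t 13.5 ee [ 0.5109 -0.0215  0.0735] rot [-3.141  0.     0.8  ] q [ 0.3   0.44 -0.47  1.96  0.27  0.81 -1.1 ] F [-1.5  0.6 -0.7] w 0.135 gf 39.1
 -> (0.5107, -0.0198, 0.071) lin [ 1.1 -1.4  2.5] tw [-0.  0. -0.]
[-0.02053546 -0.04148085 -0.01698222]
```

Call:
play_rows(fingers=[0, 0, 0, 0], linear=[[0, 0, 1.5], [0, 0, 3], [0, 0, 4], [0, 0, 4]], twist=[[0, 0, 0], [0, 0, 0], [0, 0, 0], [0, 0, 0]])

```text
time_s: 13.9
ee_pos: [0.5113, -0.0215, 0.0709]
ee_rot: [3.141, -0.0, 0.8]
force: [-4.8, -0.5, 13.9]
width: 0.134
gripper_force: 40.6
```

Seated: contact came at 0.0709 against the expected 0.0711. Releasing.

Call:
play_rows(fingers=[36, 36, 36, 36, 36, 36, 36, 36, 70, 70, 70], linear=[[0, 0, -2], [0, 0, -2], [0, 0, -2], [0, 0, -15], [0, 0, -40], [0, 0, -65], [0, 0, -65], [0, 40, -65], [0, 90, -65], [0, 140, -65], [0, 140, -65]], twist=[[0, 0, 0], [0, 0, 0], [0, 0, 0], [0, 0, 0], [0, 0, 0], [0, 0, 0], [0, 0, 0], [0, 0, 0], [0, 0, 0], [0, 0, 0], [0, 0, 0]])

```text
time_s: 15.0
ee_pos: [0.6145, -0.1261, 0.1339]
ee_rot: [3.139, 0.001, 0.792]
force: [-0.2, -0.9, -0.7]
width: 0.82
gripper_force: 0.0
```

Run:
```python
from h import *
np.set_printoptions(precision=4,suppress=True)
T=cams.snapshot("top");S=cams.snapshot("scene")
print("hub",blobs(T,"blue",(245,180,285,220)),blobs(S,"blue",(240,165,280,205)))
print("exp hub centroid-ish",proj("top",[.5105,-.0205,.114]),proj("scene",[.5105,-.0205,.114]))
COL["lr"]=[((0,60,60),(8,255,255)),((172,60,60),(180,255,255))]
print("rim",blobs(T,"lr",(248,190,279,218),2),"ring",blobs(T,"lr",(335,155,372,192),2),blobs(S,"lr",(152,215,192,255),2))
rm=[redw(T,c) for c in([343,163.2],[363.8,172],[345.5,183.1])];print(circ([plane("top",*p,.02) for p in rm]))
# hole of the collar in both views: dark ellipse edges -> use collar outer, bright
cv2.imwrite("pics/j.png",np.hstack([cv2.resize(T[180:228,240:288],(390,390),interpolation=2),cv2.resize(T[149:197,326:374],(390,390),interpolation=2)])[:,:,::-1])
go((.609,-.2585,.15),yaw=1.2)
```

```text
hub [([263.28, 201.84], [5, 7, 25])] [([258.09, 182.68], [5, 8, 34])]
exp hub centroid-ish [262.9689 202.4718] [258.7951 182.9287]
rim [([263.8, 192.6], [3, 2, 5]), ([253.5, 207.5], [2, 2, 4]), ([272.17, 208.83], [3, 3, 6])] ring [] [([159.3, 234.4], [5, 3, 10]), ([176.54, 241.69], [4, 5, 13])]
(array([nan, nan]), array([nan, nan, nan]), array([nan, nan, nan]))
t 15.1 ee [ 0.6115 -0.1201  0.134 ] rot [-3.14   0.     0.798] q [ 0.41  0.53 -0.44  1.62  0.25  1.05 -0.88] F [-0.2  0.6  0.1] w 0.819 gf 0.0
 -> (0.609, -0.2585, 0.15) lin [-100.8   94.9  -16. ] tw [-0.001  0.    -0.402]h.py:27: RuntimeWarning: invalid value encountered in scalar divide
  return [x+(w*g[1]).sum()/w.sum(),y+(w*g[0]).sum()/w.sum()]
```

View pics/j.png

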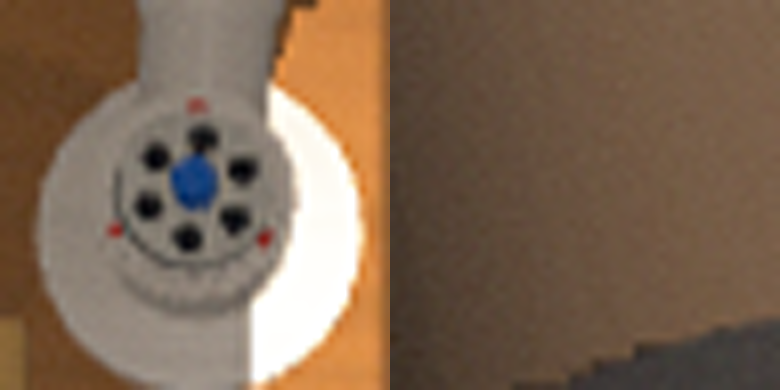

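The plate is seated flat: hub at crop (195,182) with its six holes, centred within the rim marks. The arm hides the ring at the moment. I'll grip the ring twice, with yaws 90° apart, so that it is centred in the tool.

Run:
```python
from h import *
S=cv2.imread("pics/scene0.png")[:,:,::-1]
m=[plane("scene",*redw(S,x,3),.02)[:2] for x in((159.3,234.4),(176.5,241.7))];print(m)
a,b=m;r=.0342;d=b-a;L=np.linalg.norm(d);n=np.array([-d[1],d[0]])/L
for s in(1,-1):
    c=(a+b)/2+s*n*np.sqrt(max(r*r-L*L/4,0));print(L,"(ideal",r*3**.5,")",c,[np.degrees(np.arctan2(*(q-c)[::-1])) for q in m])
go((.609,-.2595,.1),yaw=.55)
```

```text
[array([ 0.60651467, -0.29144371]), array([ 0.63130245, -0.24043204])]
0.056715294686293806 (ideal 0.0592361376188556 ) [ 0.60171351 -0.2575824 ] [np.float64(-81.92988535214432), np.float64(30.09745671940912)]
0.056715294686293806 (ideal 0.0592361376188556 ) [ 0.63610361 -0.27429336] [np.float64(-149.90254328059083), np.float64(98.07011464785568)]
t 15.1 ee [ 0.6115 -0.1201  0.134 ] rot [-3.14   0.     0.798] q [ 0.41  0.53 -0.44  1.62  0.25  1.05 -0.88] F [-0.2  0.6  0.1] w 0.819 gf 0.0
 -> (0.609, -0.2595, 0.1) lin [-101.5   95.6   34. ] tw [-0.001  0.     0.248]
```

Call:
play_rows(fingers=[80, 80, 80, 80, 80, 80, 80], linear=[[-35, 33, 0], [-70, 66, 0], [-101, 95, 0], [-101, 95, 10], [-101, 95, 50], [-101, 95, 50], [-101, 95, 50]], twist=[[0, 0, 0.1], [0, 0, 0.2], [0, 0, 0.25], [0, 0, 0.25], [0, 0, 0.25], [0, 0, 0.25], [0, 0, 0.25]])

```text
time_s: 15.8
ee_pos: [0.6085, -0.2561, 0.0849]
ee_rot: [-3.14, 0.001, 0.552]
force: [1.0, -0.1, -0.1]
width: 0.937
gripper_force: 0.0
```

Run:
```python
from h import *
go((.609,-.2595,-.014),yaw=.55)
```

```text
t 15.8 ee [ 0.6085 -0.2561  0.0849] rot [-3.14e+00  1.00e-03  5.52e-01] q [ 0.54  0.62 -0.35  1.57  0.24  0.99 -0.9 ] F [ 1.  -0.1 -0.1] w 0.937 gf 0.0
 -> (0.609, -0.2595, -0.014) lin [-1.3  3.4 98.9] tw [-0.002  0.001  0.002]
```

Call:
play_rows(fingers=[80, 80, 80, 80, 80, 80, 30, 30, 30, 30, 30], linear=[[-1, 3, 30], [-1, 3, 60], [-1, 3, 80], [-1, 3, 92], [-1, 3, 98], [-1, 3, 98], [-1, 3, 98], [-1, 3, 98], [-1, 3, 98], [-1, 3, 98], [-1, 3, 98]], twist=[[0, 0, 0], [0, 0, 0], [0, 0, 0], [0, 0, 0], [0, 0, 0], [0, 0, 0], [0, 0, 0], [0, 0, 0], [0, 0, 0], [0, 0, 0], [0, 0, 0]], grip_force=25)

```text
time_s: 16.9
ee_pos: [0.6107, -0.2609, -0.0119]
ee_rot: [3.14, -0.001, 0.55]
force: [-1.5, 0.4, 5.8]
width: 0.577
gripper_force: 25.5
```

Run:
```python
from h import *
go((.609,-.2595,-.014),yaw=2.1)
```

```text
t 16.9 ee [ 0.6107 -0.2609 -0.0119] rot [ 3.14e+00 -1.00e-03  5.50e-01] q [ 0.52  0.73 -0.32  1.64  0.29  0.82 -0.93] F [-1.5  0.4  5.8] w 0.577 gf 25.5
 -> (0.609, -0.2595, -0.014) lin [-0.7 -2.   2.1] tw [ 0.002  0.    -1.55 ]
```

Call:
play_rows(fingers=[80, 80, 80, 80, 80, 80, 80, 80, 80, 80, 80, 80], linear=[[0, 0, 0], [0, 0, -3], [0, 0, -3], [0, 0, -3], [0, 0, -3], [0, 0, -3], [0, 0, -3], [0, 0, -3], [0, 0, -3], [0, 0, -3], [0, 0, -3], [0, 0, -3]], twist=[[0, 0, 0], [0, 0, 0], [0, 0, -0.15], [0, 0, -0.3], [0, 0, -0.45], [0, 0, -0.6], [0, 0, -0.75], [0, 0, -0.9], [0, 0, -1.05], [0, 0, -1.2], [0, 0, -1.35], [0, 0, -1.5]])

```text
time_s: 18.1
ee_pos: [0.6099, -0.2612, -0.01]
ee_rot: [-3.141, 0.0, 2.055]
force: [0.9, 0.4, -0.3]
width: 0.939
gripper_force: 0.0
```

Call:
play_rows(fingers=[80, 80, 30, 30, 30, 30, 30, 30], linear=[[0, 0, 3], [0, 0, 3], [0, 0, 3], [0, 0, 3], [0, 0, 3], [0, 0, 3], [0, 0, 3], [0, 0, 3]], twist=[[0, 0, -0.05], [0, 0, -0.05], [0, 0, -0.05], [0, 0, -0.05], [0, 0, -0.05], [0, 0, -0.05], [0, 0, -0.05], [0, 0, -0.05]], grip_force=50)

```text
time_s: 18.9
ee_pos: [0.6102, -0.2609, -0.0127]
ee_rot: [3.141, 0.001, 2.099]
force: [-0.7, 0.8, 5.6]
width: 0.571
gripper_force: 52.5
```

Run:
```python
from h import *
go((.609,-.2595,-.014),yaw=2.1)
```

```text
t 18.9 ee [ 0.6102 -0.2609 -0.0127] rot [3.141e+00 1.000e-03 2.099e+00] q [ 0.75  0.82 -0.7   1.62  0.62  0.94  0.36] F [-0.7  0.8  5.6] w 0.571 gf 52.5
 -> (0.609, -0.2595, -0.014) lin [ 1.8 -0.4  1.3] tw [ 0.     0.001 -0.001]
```

Call:
play_rows(fingers=[30, 30, 30, 30], linear=[[0, 0, -20], [0, 0, -65], [0, 0, -110], [0, 0, -145]], twist=[[0, 0, 0], [0, 0, 0], [0, 0, 0], [0, 0, 0]])

```text
time_s: 19.3
ee_pos: [0.6102, -0.2605, 0.134]
ee_rot: [3.141, 0.001, 2.1]
force: [0.6, 0.5, -2.5]
width: 0.569
gripper_force: 52.3
```

Run:
```python
from h import *
go((.511,-.0213,.135),yaw=1.9)
```

```text
t 19.3 ee [ 0.6102 -0.2605  0.134 ] rot [3.141e+00 1.000e-03 2.100e+00] q [ 0.8   0.67 -0.78  1.5   0.5   1.18  0.46] F [ 0.6  0.5 -2.5] w 0.569 gf 52.3
 -> (0.511, -0.0213, 0.135) lin [256.6  35.   -1.1] tw [0.001 0.    0.2  ]
```

Call:
play_rows(fingers=[30, 30, 30, 30, 30, 30, 30, 30, 30, 30], linear=[[30, 4, -2], [70, 10, -2], [110, 15, -2], [150, 20, -2], [190, 26, -2], [225, 31, -2], [247, 34, -2], [256.5, 35, -2], [256.5, 35, -2], [256.5, 35, -2]], twist=[[0, 0, 0.05], [0, 0, 0.1], [0, 0, 0.15], [0, 0, 0.2], [0, 0, 0.2], [0, 0, 0.2], [0, 0, 0.2], [0, 0, 0.2], [0, 0, 0.2], [0, 0, 0.2]])

```text
time_s: 20.3
ee_pos: [0.5111, -0.0232, 0.1336]
ee_rot: [-3.141, 0.001, 1.898]
force: [-0.9, 0.3, -1.8]
width: 0.57
gripper_force: 52.3
```

Run:
```python
from h import *
S=cams.snapshot("scene")
COL["lr"]=[((0,70,60),(8,255,255)),((172,70,60),(180,255,255))]
p=readout.observe()["ee_pos"];c=p+[0,0,.0127+.02]
print("marks",blobs(S,"lr",(225,140,300,200),2))
for a in range(-30,90,10):
    print(a,[proj("scene",c+.0342*np.array([np.cos(np.radians(a+k)),np.sin(np.radians(a+k)),0])).round(1).tolist() for k in(0,-120)],end=" ")
go((.511,-.0213,.09),yaw=1.9)
```

```text
marks [([239.8, 169.14], [16, 21, 198]), ([262.73, 177.0], [4, 5, 11]), ([258.5, 193.5], [2, 2, 4])]
-30 [[251.1, 177.9], [251.0, 161.4]] -20 [[253.3, 178.6], [249.1, 162.3]] -10 [[255.6, 179.0], [247.5, 163.5]] 0 [[257.9, 179.1], [246.2, 164.8]] 10 [[260.3, 178.9], [245.2, 166.3]] 20 [[262.5, 178.4], [244.6, 167.9]] 30 [[264.7, 177.7], [244.4, 169.6]] 40 [[266.6, 176.7], [244.6, 171.2]] 50 [[268.2, 175.4], [245.2, 172.8]] 60 [[269.5, 174.0], [246.1, 174.3]] 70 [[270.4, 172.5], [247.5, 175.7]] 80 [[270.9, 170.9], [249.2, 176.9]] t 20.35 ee [ 0.5112 -0.0234  0.1335] rot [-3.141  0.     1.898] q [ 0.56  0.44 -0.83  1.87  0.39  1.   -0.11] F [-0.5 -0.9 -1.1] w 0.568 gf 52.3
 -> (0.511, -0.0213, 0.09) lin [ 2.1  0.5 43.5] tw [-0.     0.    -0.002]
```

Call:
play_rows(fingers=[30, 30, 30, 30, 30, 30], linear=[[2, 0.5, 10], [2, 0.5, 20], [2, 0.5, 28], [2, 0.5, 34], [2, 0.5, 39], [2, 0.5, 41]], twist=[[0, 0, 0], [0, 0, 0], [0, 0, 0], [0, 0, 0], [0, 0, 0], [0, 0, 0]])

```text
time_s: 20.95
ee_pos: [0.5103, -0.0196, 0.0921]
ee_rot: [-3.141, -0.0, 1.9]
force: [-0.3, 0.6, -0.7]
width: 0.571
gripper_force: 52.3
```

Call:
play_rows(fingers=[30, 30, 30, 30], linear=[[0, 0, 3], [0, 0, 6], [0, 0, 9], [0, 0, 10]], twist=[[0, 0, 0], [0, 0, 0], [0, 0, 0], [0, 0, 0]])

```text
time_s: 21.35
ee_pos: [0.5103, -0.0202, 0.0825]
ee_rot: [-3.141, 0.001, 1.899]
force: [-0.9, -1.5, -0.7]
width: 0.568
gripper_force: 52.4
```

Call:
play_rows(fingers=[30, 30, 30, 30], linear=[[-0.7, 0, 2], [-0.7, 0, 4], [-0.7, 0, 5], [-0.7, 0, 6]], twist=[[0, 0, 0], [0, 0, 0], [0, 0, 0], [0, 0, 0]])

```text
time_s: 21.75
ee_pos: [0.5106, -0.0204, 0.0776]
ee_rot: [-3.141, 0.001, 1.9]
force: [-8.2, -2.2, 24.0]
width: 0.566
gripper_force: 55.0
```

Call:
play_rows(fingers=[30, 30, 30, 30, 30], linear=[[0, -0.5, 0.4], [0, -0.5, 0.9], [0, -0.5, 1.4], [0, -0.5, 1.9], [0, -0.5, 2.4]], twist=[[0, 0, 0.13], [0, 0, 0.26], [0, 0, 0.39], [0, 0, 0.52], [0, 0, 0.65]], grip_force=80)

```text
time_s: 22.25
ee_pos: [0.5111, -0.0207, 0.0754]
ee_rot: [3.14, 0.0, 1.245]
force: [-3.2, -2.8, 11.1]
width: 0.564
gripper_force: 80.5
```

Run:
```python
from h import *
go((.511,-.021,.073))
print(readout.observe()["wrist_torque"])
S=cams.snapshot("scene")
COL["lr"]=[((0,70,60),(8,255,255)),((172,70,60),(180,255,255))]
print("marks",blobs(S,"lr",(240,165,300,210),2))
```

```text
t 22.25 ee [ 0.5111 -0.0207  0.0754] rot [3.14  0.    1.245] q [ 0.4   0.47 -0.62  1.95  0.36  0.84 -0.74] F [-3.2 -2.8 11.1] w 0.564 gf 80.5
 -> (0.511, -0.021, 0.073) lin [-0.3 -0.   2.4] tw [0.002 0.    0.   ]
[-0.71803856  0.71906842  0.19362558]
marks [([243.94, 171.23], [11, 15, 124]), ([269.75, 181.75], [5, 3, 12]), ([256.0, 192.5], [3, 4, 12])]
```

Call:
play_rows(fingers=[30, 30, 30, 30, 30], linear=[[0, 0, 0.5], [0, 0, 1], [0, 0, 1.5], [0, 0, 2], [0, 0, 2.5]], twist=[[0, 0, 0.13], [0, 0, 0.26], [0, 0, 0.39], [0, 0, 0.52], [0, 0, 0.65]])

```text
time_s: 22.8
ee_pos: [0.5113, -0.021, 0.0733]
ee_rot: [3.139, -0.001, 0.594]
force: [-6.5, -4.0, 21.2]
width: 0.564
gripper_force: 82.3
```

Run:
```python
from h import *
go((.511,-.021,.073))
print(readout.observe()["wrist_torque"])
```

```text
t 22.8 ee [ 0.5113 -0.021   0.0733] rot [ 3.139e+00 -1.000e-03  5.940e-01] q [ 0.28  0.44 -0.45  1.96  0.26  0.8  -1.3 ] F [-6.5 -4.  21.2] w 0.564 gf 82.3
 -> (0.511, -0.021, 0.073) lin [-0.3 -0.2  0.3] tw [ 0.002 -0.001 -0.   ]
[-0.85041394  1.38801854  0.25077819]
```

Call:
play_rows(fingers=[30, 30, 30, 30], linear=[[0, 0, 0], [0, 0, 0], [0, 0, 0], [0, 0, 0]], twist=[[0, 0, 0.12], [0, 0, 0.24], [0, 0, 0.34], [0, 0, 0.34]])

```text
time_s: 23.2
ee_pos: [0.5114, -0.021, 0.0734]
ee_rot: [3.14, -0.002, 0.256]
force: [-4.5, -4.2, 16.1]
width: 0.559
gripper_force: 81.8
```

Run:
```python
from h import *
go((.511,-.021,.073))
print(readout.observe()["wrist_torque"])
```

```text
t 23.2 ee [ 0.5114 -0.021   0.0734] rot [ 3.14e+00 -2.00e-03  2.56e-01] q [ 0.22  0.42 -0.37  1.96  0.21  0.79 -1.59] F [-4.5 -4.2 16.1] w 0.559 gf 81.8
 -> (0.511, -0.021, 0.073) lin [-0.4 -0.1  0.4] tw [ 0.002 -0.002 -0.   ]
[-0.68117119  0.97609501 -0.24667861]
```

Call:
play_rows(fingers=[30, 30, 30, 30], linear=[[0, 0, 0], [0, 0, 0], [0, 0, 0], [0, 0, 0]], twist=[[0, 0, 0.06], [0, 0, 0.12], [0, 0, 0.18], [0, 0, 0.18]])

```text
time_s: 23.6
ee_pos: [0.5113, -0.0215, 0.0733]
ee_rot: [3.139, -0.002, 0.078]
force: [-3.8, -6.1, 15.4]
width: 0.563
gripper_force: 81.7
```

Run:
```python
from h import *
go((.511,-.021,.073))
print(readout.observe()["wrist_torque"])
S=cams.snapshot("scene")
COL["lr"]=[((0,70,60),(8,255,255)),((172,70,60),(180,255,255))]
print("marks",blobs(S,"lr",(240,165,300,210),2))
c=np.array([.511,-.021,.106])
for a in range(0,120,10):print(a,[proj("scene",c+.0342*np.array([np.cos(np.radians(a+k)),np.sin(np.radians(a+k)),0])).round(1).tolist() for k in(0,-120)])
```

```text
t 23.6 ee [ 0.5113 -0.0215  0.0733] rot [ 3.139e+00 -2.000e-03  7.800e-02] q [ 0.18  0.42 -0.32  1.97  0.19  0.78 -1.74] F [-3.8 -6.1 15.4] w 0.563 gf 81.7
 -> (0.511, -0.021, 0.073) lin [-0.2 -0.5  0.3] tw [ 0.002 -0.002 -0.   ]
[-1.18184944  0.96136006  0.2468506 ]
marks [([242.79, 165.79], [6, 3, 14]), ([251.76, 171.12], [6, 9, 25]), ([242.27, 176.58], [6, 6, 26]), ([246.73, 186.18], [5, 3, 11]), ([266.0, 191.5], [5, 4, 12])]
0 [[258.9, 194.7], [247.5, 180.6]]
10 [[261.1, 194.5], [246.6, 182.0]]
20 [[263.3, 194.1], [246.0, 183.6]]
30 [[265.3, 193.3], [245.8, 185.3]]
40 [[267.1, 192.3], [246.0, 186.9]]
50 [[268.7, 191.1], [246.6, 188.5]]
60 [[269.9, 189.7], [247.6, 190.0]]
70 [[270.8, 188.2], [248.9, 191.4]]
80 [[271.3, 186.6], [250.5, 192.6]]
90 [[271.4, 184.9], [252.3, 193.5]]
100 [[271.1, 183.3], [254.4, 194.2]]
110 [[270.4, 181.7], [256.6, 194.6]]
```

The ring is home: it sank to 0.0733 and turned 104°, and its marks now read about 199° clockwise of a rim mark. Releasing.

Call:
play_rows(fingers=[75, 75, 75, 75, 75, 75, 75, 75, 75, 75], linear=[[0, 0, -0.5], [0, 0, -1], [0, 0, -1], [0, 0, -1], [0, 0, -15], [0, 0, -45], [0, 0, -80], [0, 0, -100], [-30, 60, -100], [-60, 120, -100]], twist=[[0, 0, 0], [0, 0, 0], [0, 0, 0], [0, 0, 0], [0, 0, 0], [0, 0, 0], [0, 0, 0], [0, 0, 0], [0, 0, 0], [0, 0, 0]])

```text
time_s: 24.65
ee_pos: [0.4734, -0.1129, 0.1726]
ee_rot: [3.142, -0.002, 0.084]
force: [0.7, -2.1, -0.2]
width: 0.875
gripper_force: 0.0
```

Call:
play_rows(fingers=[75, 75, 75, 75], linear=[[-20, 45, 0], [-40, 90, 0], [-40, 90, 0], [-40, 90, 0]], twist=[[0, 0, 0], [0, 0, 0], [0, 0, 0], [0, 0, 0]])

```text
time_s: 25.05
ee_pos: [0.4396, -0.2071, 0.1717]
ee_rot: [-3.141, 0.0, 0.077]
force: [0.5, -0.0, -0.1]
width: 0.883
gripper_force: 0.0
```

Run:
```python
from h import *
np.set_printoptions(precision=4,suppress=True)
go((.4,-.25,.17))
T=cams.snapshot("top");S=cams.snapshot("scene")
COL["lr"]=[((0,70,60),(8,255,255)),((172,70,60),(180,255,255))]
b=blobs(T,"lr",(243,183,284,222),2);print("top",b,"scene",blobs(S,"lr",(240,165,300,210),2))
print("hub",blobs(T,"blue",(245,180,285,220),2))
c=np.array([.511,-.021,.106])
for k in(36,156,-84):print(k,proj("top",c+.0342*np.array([np.cos(np.radians(k)),np.sin(np.radians(k)),0])))
m=[redw(T,x[0],2) for x in b]
if len(m)==3:print(circ([plane("top",*p,.106) for p in m]),[tri(s,t) for s,t in []])
print("plug in tub",blobs(S,"red",(150,160,205,210),10))
```

```text
t 25.05 ee [ 0.4396 -0.2071  0.1717] rot [-3.141  0.     0.077] q [ 0.54  0.25 -0.26  1.91  0.08  0.99 -1.24] F [ 0.5 -0.  -0.1] w 0.883 gf 0.0
 -> (0.4, -0.25, 0.17) lin [-42.8  39.7   1.7] tw [-0.  0. -0.]
top [([254.86, 191.57], [3, 4, 7]), ([275.85, 200.38], [5, 4, 13]), ([258.14, 213.86], [4, 7, 14])] scene [([245.82, 171.19], [15, 15, 182]), ([247.0, 185.86], [6, 3, 14]), ([266.21, 191.79], [5, 5, 14])]
hub [([263.12, 202.33], [5, 6, 24])]
36 [255.3695 191.8317]
156 [257.5307 215.1295]
-84 [276.8499 201.4385]
(array([ 0.5139, -0.0187]), array([0.0321, 0.0321, 0.0321]), array([ 37.3121, -84.8079, 161.8711])) []
plug in tub [([177.81, 187.42], [16, 13, 161])]
```

Run:
```python
from h import *
for s,t in(((266.21,191.79),(254.86,191.57)),((247,185.86),(275.85,200.38))):print(tri(s,t))
print(ctrl.finish_job())
```

```text
(array([ 0.53862836, -0.00065923,  0.10985184]), np.float64(1.7548138417954193))
(array([ 0.51663721, -0.05224179,  0.10978661]), np.float64(0.4436734585980853))
the job is handed in; nothing more can be done
None
```

I handed the job in at about 25 s of the 67 s allowed; no verdict came back. The red plug is in the grey tub, the coarse plate is seated in the mouth, and the ring is screwed home (about 200° clockwise of a rim mark, tight at 195°) and released. I nudged the coarse plate about 3 mm on the board in one missed grasp, and my last look checked only the head, ring and plug, not the bystanders.

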